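# Seat the beamsplitter cell against its two locating fences and hold it for screwing down

## Task

Swing the hasp off the catch of the aluminium optics case, open the lid right up so that it stays, and take out the rectangular beamsplitter cell. Set it flat on the baseplate and press it into the corner, its long side against the long fence and its end against the end stop at the same time, firmly but without forcing it. Finish still gripping the cell and pushing it against both, so that I can put its screws in; leave the case open and everything else where it is.

Things in the scene. Friction and masses are not known exactly. Their poses are not given: they have to be found in the camera images.
- case: Aluminium optics case, fixed to the table, tray 220 (x) x 140 (y) x 50 mm high with 4 mm walls; with the lid shut 72 mm high. Origin: centre of its underside; x along the long side, y towards the hinge side, z up; the hasp is on the -y side. Grey foam inside (top face 28 mm above the table) has two pockets 40 (x) x 56 (y) mm, 10 mm deep (floors 18 mm above the table), centred at x = -55 and x = +55 mm, y = 0: one holds the cell, the other the lens tube.
- hasp (a joint): Steel hasp hinged on the case's front (-y) side; hinge line along the case's x at y = -74 mm, z = 30 mm of the case. Radians: near 0 it stands upright with its slot over the lid's catch and locks the lid; it grows as the top swings outwards (to -y) and down, to a stop at 1.72 (lip just above the table). Turns lightly; once it leans out by more than about 0.3 it falls to the stop by itself.
- hasp_lip (a point): Middle of the upper face of the hasp's thumb lip, a flat lip 34 mm wide (case x), 3 mm thick, that sticks out 22 mm from the top of the hasp (case -y), 47 mm from the hinge line along the hasp; this point lies 14 mm out from the hasp's plate, 77 mm above the table when closed. Pressed down near its outer edge while moving outwards with it, or pinched by its 34 mm width, the lip takes the hasp off the catch; with the hasp off the catch the lip lies near the table.
- lid (a joint): Lid of the case: plate with 22 mm high rim, 220 x 140 mm, 0.25 kg, hinged along the tray's +y upper edge. Radians: 0 shut, grows as the -y edge rises, stop at 1.95 (just past upright). Stiff hinge (about 0.14 N m): it stays where left above about 1.0, below that it may sink shut.
- lid_hinge (a point): Middle of the lid's hinge line (case x), 50 mm above the table, 70 mm to +y of the case's centre.
- lid_handle (a point): Middle of the bar of the lid's black bow handle: round bar 10 mm thick, 70 mm long along the case's x, its axis 35 mm above the lid's top; with the lid shut 107 mm above the table, 106 mm from the hinge line towards -y (34 mm in from the lid's front edge) and 57 mm above the hinge line.
- cell: Beamsplitter cell, a black anodised rectangular block with round glass windows in its sides, 36 (x) x 52 (y) x 45 mm high, about 0.16 kg. Origin: centre of its underside. It stands upright in one of the two foam pockets, long side about parallel to the case's y. It looks the same after half a turn. Friction with plate and fences is about 0.6: leaned on hard from above, it binds on the plate instead of sliding to the stops.
- baseplate: Aluminium baseplate, screwed to the table, 130 (x) x 170 (y) x 14 mm thick. Origin: centre of its underside; top face at z = 14 mm. The corner between the fences' inner faces is at x = +30, y = -40 mm of its frame, so the seated cell's origin is at x = 12, y = -14, z = 14 mm with its sides parallel to the plate's (either way round). A black mirror mount 50 (x) x 23 (y) x 50 mm high stands on its +y end (at y over 50 mm), 64 mm above the table.
- long_fence: Long fence: steel bar 14 (x) x 54 (y) x 12 mm high on the baseplate's top, so its top is 26 mm above the table. Origin: middle of the lower edge of its inner face, the one that the cell's long side bears on; this face looks to -x of the baseplate.
- end_stop: End stop: steel bar 34 (x) x 14 (y) x 12 mm high on the baseplate's top. Origin: middle of the lower edge of its inner face, the one that the cell's end bears on; this face looks to +y of the baseplate.
- lens_tube: Black round lens tube, 36 mm across, 34 mm high, in the other foam pocket; leave it. Origin: centre of its underside.
- ball_driver: Hand driver with black grip, 170 mm long, lying on the table between case and baseplate; leave it. Origin near the middle.
- collar: Steel post collar (ring), 32 mm across, 12 mm high, flat on the table; leave it. Origin: centre of its underside.
- post_holder: Steel post holder, 25 mm thick on a 42 mm foot, 50 mm high, standing on the table; leave it. Origin: centre of its underside.
- solvent_bottle: Brown glass bottle, 56 mm across, 100 mm high, standing at the back; leave it. Origin: centre of its underside.
- tissue_pack: Pack of lens tissue, 80 x 120 x 22 mm, flat on the table at the back; leave it. Origin: centre of its underside.
- mounted_lens: Lens in a black ring 42 mm across on a steel post with a round foot, 104 mm high, standing at the back; leave it. Origin: centre of its underside.
Mind the look-alikes: they are no part of the job. Leave any purple look-alike of the baseplate alone.

How it is judged:
On the way, in this order (a step that is already met when the one before it is completed fails the run):
1. the hasp is swung off the catch (past 1.2 rad) (value of joint hasp above 1.2 rad), for 0.1 s.
2. the lid is open (past 1.4 rad) (value of joint lid above 1.4 rad), for 0.1 s.
At the end, for the whole second after the job is handed in: The gripper still holds the cell and pushes it, with 2 to 35 N each, against long fence and end stop together; the cell is still, flat on the baseplate (2 mm, 0.035 rad), square to it (0.035 rad) and in the corner within 2.5 mm; lid open past 1.4 rad, hasp off past 1.2 rad (contact force between cell and long_fence between 2 and 35 N and contact force between cell and end_stop between 2 and 35 N and contact force between the fingers and cell above 1 N and x of cell in the frame of baseplate between 0.0095 and 0.0145 m and y of cell in the frame of baseplate between -0.0165 and -0.0115 m and z of cell in the frame of baseplate between 0.012 and 0.016 m and angle between the y axis of cell and the y axis of baseplate, either way round below 0.035 rad and angle between cell's own z axis and vertical below 0.035 rad and linear speed of cell below 0.01 m/s and value of joint lid above 1.4 rad and value of joint hasp above 1.2 rad); the arm keeps its last pose, push and grip.
It fails at once if the cell is forced against a fence with more than 60 N (contact force between cell and long_fence above 60 N or contact force between cell and end_stop above 60 N).
It fails at once if one of the other things is shifted by more than 30 mm (distance of any of lens_tube, ball_driver, collar, post_holder, solvent_bottle, tissue_pack, mounted_lens from where it was at the start of the episode above 0.03 m).
It also fails if it takes over 72 s, if anything falls off the work surface, if the arm or the gripper's body presses on something with over 40 N, if the wrist force passes 120 N, or if a joint passes its speed limit or range.

## Robot

A 6-joint arm with a two-finger parallel gripper is mounted at the origin on the work surface. World frame = base frame: x ahead of the robot, y to its left, z up, the work surface at z = 0. Lengths are in m, angles in rad, forces in N, time in s.
With the tool pointing down it reaches from about 0.325 to 0.75 m from the base axis. Payload 7.6 kg.
Tool frame: the origin (TCP) lies midway between the tips of the shut fingers; the grasp point (between the pads) lies 19 mm behind it; z points along the fingers, y is the direction in which the jaws open and shut (so a half turn about z gives the same grasp; the last joint's range is limited). The gripper opens to 85 mm and grips with 20 to 120 N. Pads are 22 mm wide; open, the fingers measure 114 mm over their backs; the gripper's body (76 mm by 85 mm) begins 54 mm behind the grasp point. The pads swing forward as they close: fully open they stand 13 mm farther back than shut.
Start: joints at [1.205, 0.052, 1.401, -0, 1.689, -0.07], TCP at [0.153, 0.502, 0.204] pointing down, gripper open.
Joint ranges: [-2.9, 2.9], [-0.91, 2.17], [0.12, 2.37], [-1.06, 4.2], [0.26, 2.73], [-2.93, 2.93]. Speed limits (rad/s): [2.57, 2.57, 3.01, 3.14, 3.14, 3.14].

## Interface

Orientations are given as a rotation vector (axis times angle).
In Python, from workcell import * gives the robot as it stands. The module is installed in compiled form; this text tells all that it offers. Calls block until the motion is done:
- move_pose(position, orientation): joint-space move of the TCP to a pose.
- move_l(position, attitude=None, v=0.15): straight line of the TCP; attitude=None keeps the orientation; v is the mean speed in m/s.
- movej(angles): joint-space move.
- gripper_to(opening, effort=None): finger opening in m; effort is the grip in N (None keeps the last); returns when the fingers have stopped.
- hold(seconds).
- ik(position, orientation): joint angles nearest the present ones, or None.
- read_state(): the state.
- grab_frame(name): name is "scene" or "top" or "wrist"; returns the picture (420x560x3 uint8, red, green, blue); there is no depth.
- get_calibration(name): a dict with "intrinsics" (3x3 intrinsics, pixels), "R" (3x3) and "t" (3): a world point X has camera coordinates R X + t; the wrist camera has in their place "mount" (4x4, takes a point from camera to tool coordinates, whose origin is the TCP and whose axes are the flange's). Camera axes: x right, y down, z forward; pixel columns grow to the right and rows downward; lengths in m; the calibration is good to about 2 mm. The wrist camera is an equidistant fisheye: a pixel r from the principal point sees the ray r / f radians off the axis. A picture is of the moment at which its call begins: read the wrist's pose just before it. get_calibration takes no time and is no camera call.
A pose or a line that the arm cannot do raises PlanningError and nothing moves.
- hand_in(): hands the job in, once; it reports no verdict.
The state is a dict: "time_s": time; "joints": joint angles; "qvel": joint speeds; "joint_efforts": joint torques, N m; "position": TCP position; "tcp_rot": TCP orientation; "ft_force": force on the tool from outside, world axes, zero at the start; "torque": the same for the moment, N m; "opening": finger opening in m.
Only numpy, scipy, OpenCV 4.12 (cv2) and the standard library are available. Lean on these libraries where they do the work, as an engineer would, in place of code of your own. Each camera call takes 0.05 s, during which the arm holds its last target.

## Working session

There is one attempt and no reset: what is moved stays moved. The work goes in short steps, each a Python script; the robot and the scene stay as the last script left them, time stands still between calls to the robot, and variables do not carry over. Pictures are saved under pics/ and viewed, and the job is handed in when it is done.

```bash
mkdir -p pics; python3 - <<'E'
from workcell import *
import cv2
s=read_state(); print(s)
for n in ["scene","top","wrist"]:
    f=grab_frame(n); cv2.imwrite(f"pics/{n}0.png",f[:,:,::-1])
    print(n,get_calibration(n))
E
```

```text
{'time_s': 0.0, 'joints': array([ 1.20473197e+00,  5.28461270e-02,  1.40172559e+00, -2.56794404e-06,
        1.68860333e+00, -7.03099773e-02]), 'qvel': array([ 0.00136713, -0.00117435,  0.00014826,  0.00021212, -0.00044341,
       -0.00056923]), 'joint_efforts': array([ 2.32043909e-03, -3.81667650e+01, -3.60190773e+01,  1.67927692e-04,
        6.27578935e-03,  4.83163696e-07]), 'position': array([0.1528775 , 0.50188826, 0.20306713]), 'tcp_rot': array([-4.62828788e-01, -3.10696824e+00,  2.42728686e-03]), 'ft_force': array([-0.13641262, -0.85997826,  0.30050164]), 'torque': array([0.0439437 , 0.00436199, 0.00641904]), 'opening': 0.08548323692388324}
scene {'intrinsics': array([[492.66023792,   0.        , 284.20480567],
       [  0.        , 492.66023792, 212.7874612 ],
       [  0.        ,   0.        ,   1.        ]]), 'R': array([[-0.88990687,  0.45568461,  0.02042784],
       [ 0.24523512,  0.51572035, -0.82090941],
       [-0.38461084, -0.72552329, -0.57069296]]), 't': array([ 0.50424985, -0.01446849,  1.39171588])}
top {'intrinsics': array([[438.24169633,   0.        , 277.44846453],
       [  0.        , 438.24169633, 208.89434933],
       [  0.        ,   0.        ,   1.        ]]), 'R': array([[-0.01262239, -0.99964346,  0.02352942],
       [-0.99091134,  0.00935357, -0.13419101],
       [ 0.13392308, -0.02500938, -0.9906761 ]]), 't': array([-0.09121208,  0.51663226,  1.22282512])}
wrist {'intrinsics': array([[325.1922621 ,   0.        , 279.4902668 ],
       [  0.        , 325.1922621 , 210.49342494],
       [  0.        ,   0.        ,   1.        ]]), 'mount': array([[ 1.14658281e-04, -9.57855264e-01, -2.87251249e-01,
         7.20250429e-02],
       [ 9.99999443e-01,  4.11191387e-04, -9.71983996e-04,
         8.93311363e-04],
       [ 1.04913523e-03, -2.87250978e-01,  9.57854778e-01,
        -1.70213498e-01],
       [ 0.00000000e+00,  0.00000000e+00,  0.00000000e+00,
         1.00000000e+00]])}
```

View pics/scene0.png

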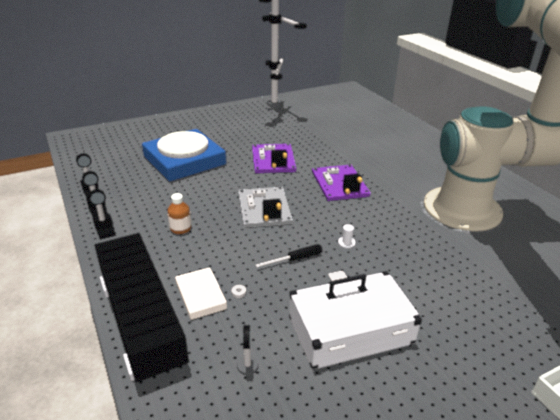

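View pics/top0.png

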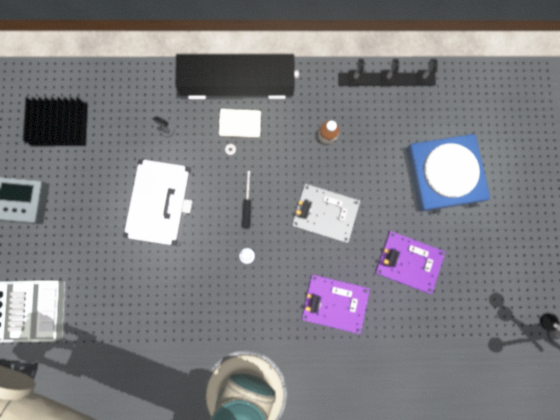

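View pics/wrist0.png

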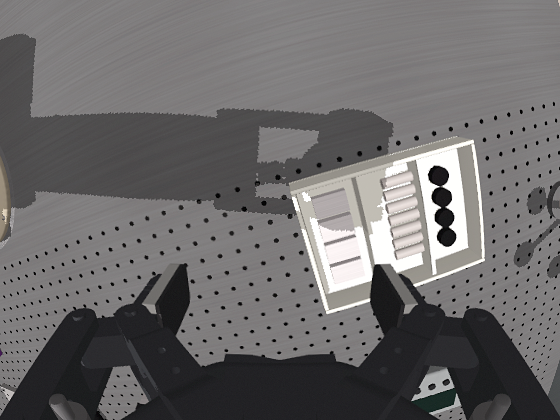

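The case is at top(158,202), with its hasp facing right at (187,206). The grey baseplate is at top(326,213). Its purple look-alikes are at (336,303) and (410,262), and I'll leave them alone. I'll check the choice in a close crop.

```bash
python3 - <<'E'
import cv2,numpy as np
t=cv2.imread('pics/top0.png')
a=cv2.resize(t[150:260,110:220],(400,400),interpolation=cv2.INTER_CUBIC)
b=cv2.resize(t[160:270,270:380],(400,400),interpolation=cv2.INTER_CUBIC)
cv2.imwrite('pics/crop1.png',np.hstack([a,b]))
s=cv2.imread('pics/scene0.png')
a=cv2.resize(s[250:370,280:430],(500,400),interpolation=cv2.INTER_CUBIC)
b=cv2.resize(s[180:230,230:300],(300,214),interpolation=cv2.INTER_CUBIC)
c=np.zeros((400,800,3),np.uint8);c[:,:500]=a;c[:214,500:]=b
cv2.imwrite('pics/crop2.png',c)
E
```

```text
(no output)
```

View pics/crop1.png

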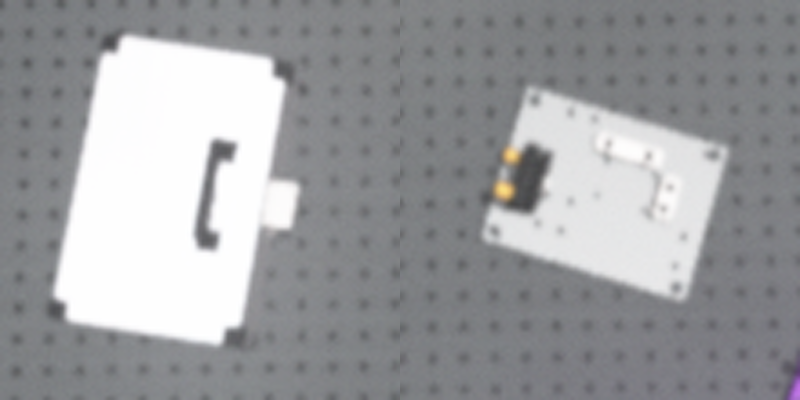

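View pics/crop2.png

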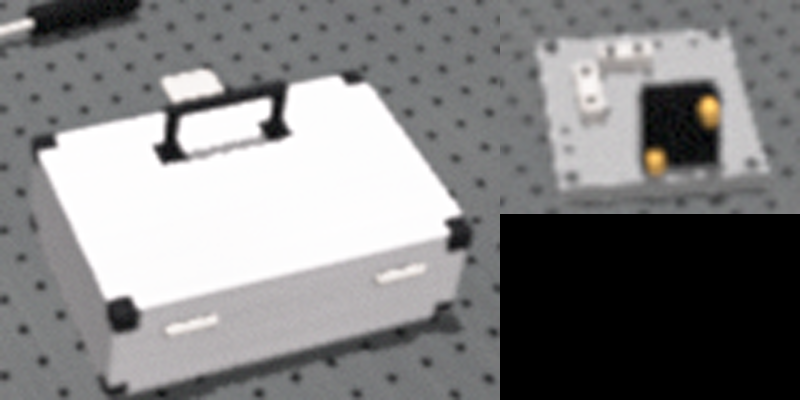

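```bash
cat > h.py <<'E'
from workcell import *
import cv2,numpy as np
from scipy.spatial.transform import Rotation as Ro
def ray(name,px,pose=None):
    c=get_calibration(name);K=c['intrinsics'];px=np.asarray(px,float)
    if name!='wrist':
        d=np.linalg.inv(K)@[px[0],px[1],1]; R=np.array(c['R']);t=np.array(c['t'])
        return -R.T@t,R.T@d
    v=(px-[K[0,2],K[1,2]])/K[0,0];r=np.hypot(*v)
    d=np.array([0,0,1.]) if r<1e-9 else np.array([*(np.sin(r)*v/r),np.cos(r)])
    M=c['mount'];p,rv=pose;R=Ro.from_rotvec(rv).as_matrix()
    return p+R@M[:3,3],R@M[:3,:3]@d
def onz(name,px,z,pose=None):
    o,d=ray(name,px,pose);return o+d*(z-o[2])/d[2]
def tri(*rays):
    A=np.zeros((3,3));b=np.zeros(3)
    for o,d in rays:
        d=d/np.linalg.norm(d);P=np.eye(3)-np.outer(d,d);A+=P;b+=P@o
    x=np.linalg.solve(A,b)
    return x,[np.linalg.norm((np.eye(3)-np.outer(d,d)/(d@d))@(x-o)) for o,d in rays]
def proj(name,X,pose=None):
    c=get_calibration(name);K=c['intrinsics']
    if name!='wrist':
        p=K@(np.array(c['R'])@X+np.array(c['t']));return p[:2]/p[2]
    M=c['mount'];p,rv=pose;R=Ro.from_rotvec(rv).as_matrix()
    q=M[:3,:3].T@(R.T@(np.asarray(X)-p)-M[:3,3]);th=np.arctan2(np.hypot(q[0],q[1]),q[2])
    return np.array([K[0,2],K[1,2]])+K[0,0]*th*q[:2]/np.hypot(q[0],q[1])
def att(ydir,tilt_axis=None):
    """tool down, jaws along ydir (angle, rad, world)"""
    y=np.array([np.cos(ydir),np.sin(ydir),0]);z=np.array([0,0,-1.]);x=np.cross(y,z)
    return Ro.from_matrix(np.c_[x,y,z]).as_rotvec()
def snap(name,f=None):
    s=read_state();im=grab_frame(name);pose=(np.array(s['position']),np.array(s['tcp_rot']))
    if f: cv2.imwrite(f'pics/{f}.png',im[:,:,::-1]); np.savez(f'pics/{f}.npz',p=pose[0],r=pose[1])
    return im,pose
def ld(f):
    z=np.load(f'pics/{f}.npz');return (z['p'],z['r'])
E
python3 - <<'E'
from h import *
t=cv2.imread('pics/top0.png')
def p(c,o): return (o[0]+c[0]/3.636-.36,o[1]+c[1]/3.636-.36)
o=(110,150)
L=[onz('top',p(c,o),.072) for c in [(113,36),(287,62),(240,342),(55,315)]]
for l in L: print(l)
print('case',np.mean(L,0)); 
print('handle',onz('top',p((218,193),o),.107),'lip',onz('top',p((282,205),o),.077))
o=(270,160)
L=[onz('top',p(c,o),.014) for c in [(530,90),(728,148),(686,300),(483,237)]]
L=[onz('top',p((c[0]-400,c[1]),o),.014) for c in [(530,90),(728,148),(686,300),(483,237)]]
for l in L: print(l)
print('plate',np.mean(L,0))
s=read_state();print(att(np.pi/2),s['tcp_rot'])
E
```

```text
[0.65433822 0.2866927  0.072     ]
[0.63283167 0.15248653 0.072     ]
[0.41696782 0.18467188 0.072     ]
[0.43888271 0.32389073 0.072     ]
case [0.53575511 0.23693546 0.072     ]
handle [0.52553749 0.19571144 0.107     ] lip [0.5204178  0.15376373 0.077     ]
[ 0.59069872 -0.18082679  0.014     ]
[ 0.54166128 -0.34039565  0.014     ]
[ 0.41916955 -0.30202661  0.014     ]
[ 0.47136305 -0.14059809  0.014     ]
plate [ 0.50572315 -0.24096178  0.014     ]
[9.61835347e-17 3.14159265e+00 0.00000000e+00] [-4.62870013e-01 -3.10705814e+00  1.88436998e-03]
```

Candidates, by top pixel:
- **Baseplate:** grey at (326,213). I reject the purple ones at (336,303) and (410,262).
- **Case:** white at (158,202). I reject the parts tray at (30,310), the blue box at (450,172) and the tissue pack at (240,123).

The crop confirms grey plate, two white bars and black mount. Next are close wrist views of both.

```bash
python3 - <<'E'
from h import *
print(read_state()['time_s'])
a=att(-0.165)
# camera is 72mm along tool +x (world ~+y here), looking back
move_pose([0.52,0.14,0.30],a); hold(.15); im,p=snap('wrist','w1'); print(read_state()['time_s'])
move_pose([0.56,0.10,0.25],a); hold(.15); im,p=snap('wrist','w2'); print(read_state()['time_s'])
move_pose([0.54,-0.26,0.26],att(-0.305)); hold(.15); im,p=snap('wrist','w3'); print(read_state()['time_s'])
move_pose([0.47,-0.30,0.26],att(-0.305)); hold(.15); im,p=snap('wrist','w4'); print(read_state()['time_s'])
E
```

```text
0.15
2.25
2.85
4.4
5.0167
```

View pics/w1.png

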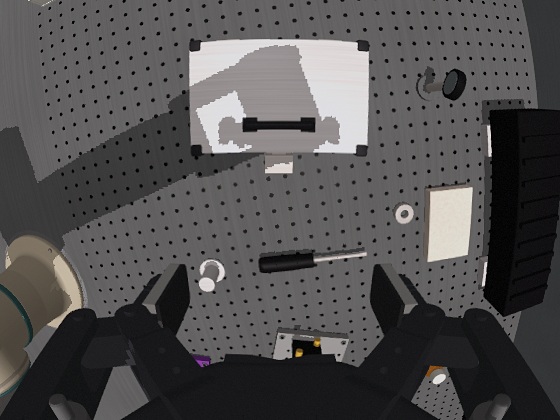

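View pics/w2.png

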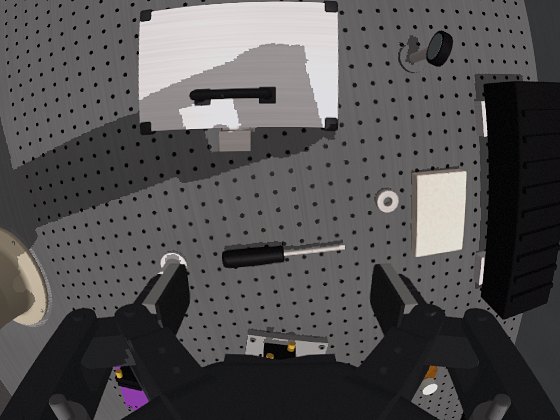

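View pics/w3.png

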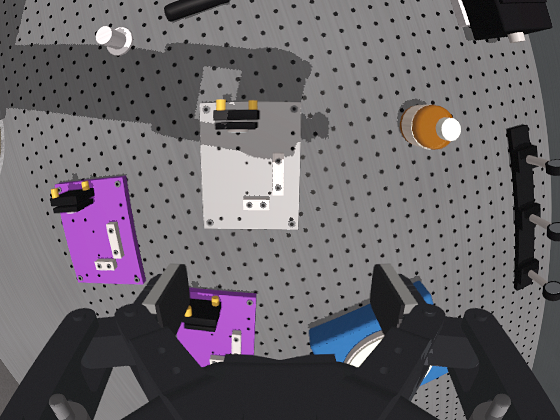

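View pics/w4.png

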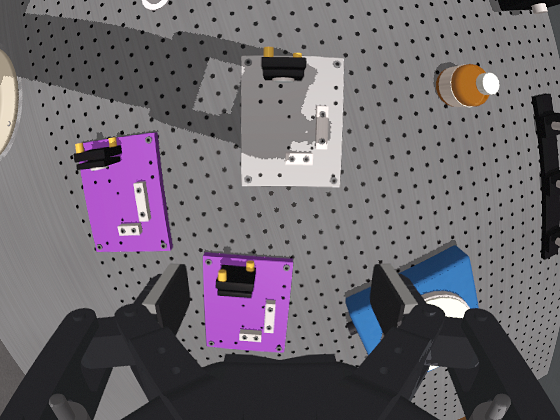

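Views w1 and w2 show the lid with its handle at (279,124) and (232,94), and the lip at (279,162) and (235,140). Views w3 and w4 show the grey plate. I'll enlarge these to pick points.

```bash
python3 - <<'E'
import cv2,numpy as np
def cr(f,x,y,w,h,o,s=4):
    im=cv2.imread(f'pics/{f}.png')[y:y+h,x:x+w]
    im=cv2.resize(im,None,fx=s,fy=s,interpolation=cv2.INTER_CUBIC)
    return im
cv2.imwrite('pics/z1.png',cr('w1',180,30,200,150,0))
cv2.imwrite('pics/z2.png',cr('w2',135,0,210,155,0,3.8))
a=cr('w3',195,90,112,148,0,3.5);b=cr('w4',235,42,115,148,0,3.5)
cv2.imwrite('pics/z3.png',np.hstack([a,b]))
print(a.shape,b.shape)
E
```

```text
(518, 392, 3) (518, 402, 3)
```

View pics/z1.png

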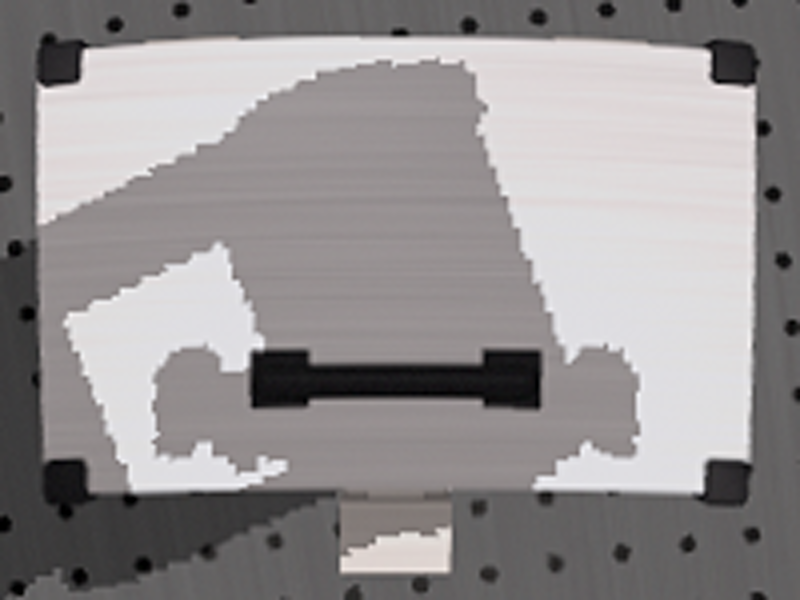

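View pics/z2.png

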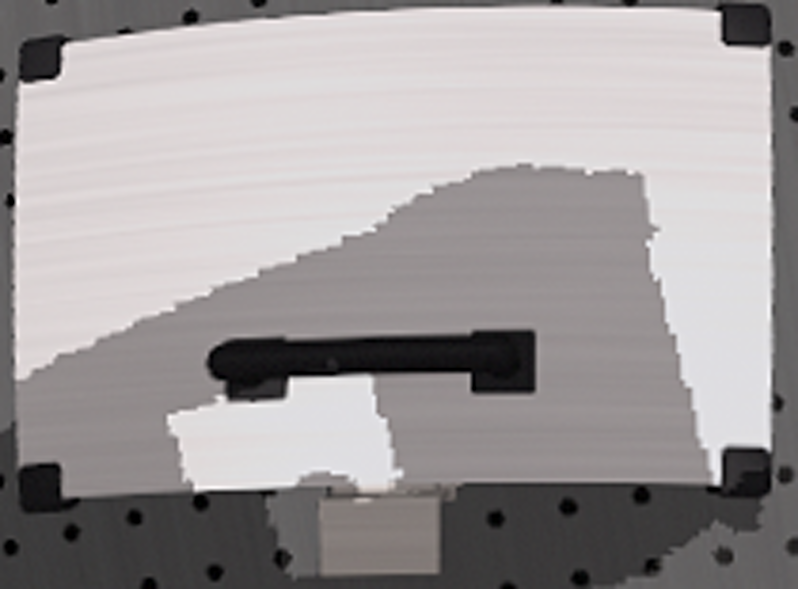

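View pics/z3.png

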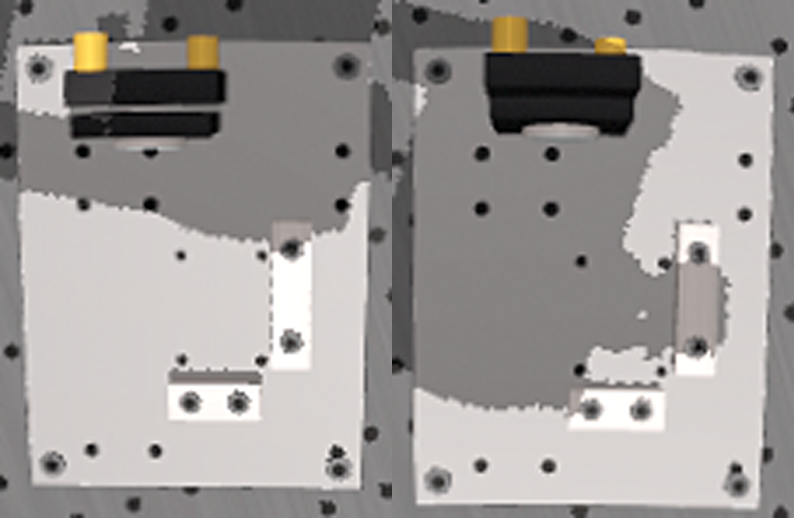

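```bash
python3 - <<'E'
from h import *
P={k:ld(k) for k in ['w1','w2','w3','w4']}
def u(f,c,o,s): return ('wrist',(o[0]+c[0]/s-.5+.5/s,o[1]+c[1]/s-.5+.5/s),P[f])
def T(n,c1,c2,A,B):
    x,e=tri(ray(*u(A[0],c1,A[1],A[2])),ray(*u(B[0],c2,B[1],B[2])));print(n,x.round(4),'res mm',(np.array(e)*1e3).round(1));return x
A=('w1',(180,30),4);B=('w2',(135,0),3.8)
L=[T('lid'+n,a,b,A,B) for n,a,b in [('bl',(37,40),(19,38)),('br',(757,41),(772,3)),('fr',(750,505),(771,497)),('fl',(44,505),(20,510))]]
print('lidc',np.mean(L,0).round(4)); 
for i,j in [(0,1),(3,2)]: d=L[j]-L[i];print('yawx',np.arctan2(d[1],d[0]),np.linalg.norm(d))
for i,j in [(3,0),(2,1)]: d=L[j]-L[i];print('yawy',np.arctan2(-d[0],d[1]),np.linalg.norm(d))
T('handle L',(253,379),(208,362),A,B);T('handle R',(541,379),(524,352),A,B)
a=T('lip l',(340,574),(320,576),A,B);b=T('lip r',(451,573),(440,574),A,B)
C=('w3',(195,90),3.5);D=('w4',(235,42),3.5)
def q(p): return (p[0]-392,p[1])
R=[T('pl'+n,a,q(b),C,D) for n,a,b in [('bl',(16,44),(414,48)),('br',(369,41),(772,56)),('fr',(361,487),(762,507)),('fl',(33,485),(415,503))]]
print('plc',np.mean(R,0).round(4))
for i,j in [(0,1),(3,2)]: d=R[j]-R[i];print('yawx',np.arctan2(d[1],d[0]),np.linalg.norm(d))
for i,j in [(3,0),(2,1)]: d=R[j]-R[i];print('yawy',np.arctan2(-d[0],d[1]),np.linalg.norm(d))
F={}
for n,a,b in [('lf top back in',(273,222),(678,223)),('lf top front in',(273,368),(676,373)),('lf back out',(311,222),(718,223)),('lf front out',(311,370),(716,375)),('es in r',(262,385),(664,391)),('es in l',(168,384),(570,390)),('es out r',(261,419),(664,430))]:
    F[n]=T(n,a,q(b),C,D)
yaw=-.305
# in plate frame
c=np.mean(R,0);
for n,x in F.items():
    d=x-c;cy,sy=np.cos(yaw),np.sin(yaw);print(n,'plate frame',cy*d[0]+sy*d[1],-sy*d[0]+cy*d[1],x[2])
E
```

```text
lidbl [0.4389 0.3304 0.0723] res mm [0. 0.]
lidbr [0.6582 0.2944 0.0694] res mm [0.2 0.2]
lidfr [0.6323 0.1489 0.0768] res mm [0.2 0.2]
lidfl [0.4152 0.1848 0.0727] res mm [0.5 0.5]
lidc [0.5361 0.2396 0.0728]
yawx -0.16290161079787904 0.22223130111489428
yawx -0.1640735378815844 0.22013372230013406
yawy -0.16192613668677358 0.14752218518773605
yawy -0.1762532984833036 0.1479768283897702
handle L [0.4911 0.2106 0.1074] res mm [0.2 0.2]
handle R [0.5707 0.1974 0.0994] res mm [0. 0.]
lip l [0.5035 0.1473 0.0779] res mm [0.2 0.2]
lip r [0.537  0.1417 0.0761] res mm [0.1 0.1]
plbl [ 0.4709 -0.1388  0.0118] res mm [0.2 0.2]
plbr [ 0.594  -0.1791  0.0136] res mm [0.4 0.4]
plfr [ 0.5427 -0.3397  0.0172] res mm [0.5 0.5]
plfl [ 0.4192 -0.3006  0.0156] res mm [0.4 0.4]
plc [ 0.5067 -0.2396  0.0145]
yawx -0.3164129595143463 0.12959833103020882
yawx -0.3062678459582283 0.12950894246592312
yawy -0.3089793594495408 0.16989884153156182
yawy -0.3094763461014212 0.1685804343059706
lf top back in [ 0.5412 -0.2305  0.0255] res mm [0.4 0.4]
lf top front in [ 0.5251 -0.2816  0.0264] res mm [0.4 0.4]
lf 
[... 164 characters left out ...]
 l [ 0.4869 -0.2757  0.0284] res mm [0.1 0.1]
es out r [ 0.515  -0.3     0.0241] res mm [0.3 0.3]
lf top back in plate frame 0.030212048510824967 0.01904418490630693 0.025508950871992727
lf top front in plate frame 0.030154015739588036 -0.034522420682662355 0.02635103904046556
lf back out plate frame 0.04379216188332154 0.019417994263782185 0.029208430560996437
lf front out plate frame 0.04409634857684201 -0.03463699076681552 0.02908001855181375
es in r plate frame 0.026061072205234563 -0.04116848289047611 0.025551500200865475
es in l plate frame -0.007985934514729832 -0.04040494422969159 0.02843311036525445
es out r plate frame 0.026021620253041226 -0.055118383555260365 0.024058300993330985
```

Case centre (0.536,0.239) yaw -0.164, plate centre (0.5067,-0.2396) yaw -0.309. The fence and handle points agree with the description within 1–2 mm. Next is the hasp.

```bash
cat >> h.py <<'E'
CC=np.array([0.536,0.2393]);CY=-0.164
PC=np.array([0.5067,-0.2396]);PY=-0.309
def loc(c,yaw,x,y,z):
    return np.array([c[0]+np.cos(yaw)*x-np.sin(yaw)*y,c[1]+np.sin(yaw)*x+np.cos(yaw)*y,z])
def case(x,y,z): return loc(CC,CY,x,y,z)
def plate(x,y,z): return loc(PC,PY,x,y,z)
def st(m=''):
    s=read_state();print(m,'t',round(s['time_s'],2),'p',np.round(s['position'],4),'F',np.round(s['ft_force'],1),'op',round(s['opening'],4),flush=True)
    return s
E
python3 - <<'E'
from h import *
a=att(CY)
gripper_to(0.06,30)
move_pose(case(0,-.091,.14),a);st()
move_l(case(0,-.091,.062),v=.15);st('down')
gripper_to(0.0,30);st('grip')
y0,z0=-.017,.0455
for f in [.15,.3,.5,.7,.85]:
    y=y0*np.cos(f)-z0*np.sin(f);z=z0*np.cos(f)+y0*np.sin(f)
    move_l(case(0,-.074+y,.062+z-z0),v=.12);st(f)
gripper_to(.06);st('open')
hold(.3)
snap('scene','s1')
E
```

```text
t 7.1 p [0.5216 0.1487 0.1404] F [-0.1  0.1 -0.2] op 0.0597
down t 7.77 p [0.5218 0.1494 0.063 ] F [-0.   0.9 -0.2] op 0.0599
grip t 8.37 p [0.5212 0.1495 0.062 ] F [ 0.2  0.3 -0.4] op 0.0001
0.15 t 8.62 p [0.5198 0.1425 0.0585] F [0.1 0.2 0.3] op -0.0001
0.3 t 8.87 p [0.5188 0.1366 0.0545] F [-0.  -0.3  0.2] op -0.0001
0.5 t 9.12 p [0.5175 0.1296 0.0476] F [-0.4  0.6 -0.6] op 0.0002
0.7 t 9.37 p [0.5166 0.1243 0.0398] F [-0.4  0.1  0.7] op -0.0005
0.85 t 9.62 p [0.5162 0.1214 0.0332] F [-0.5 -0.3  0.3] op 0.0001
open t 10.22 p [0.5165 0.1215 0.0338] F [ 0.5 -0.4  0.4] op 0.0597
```

View pics/s1.png

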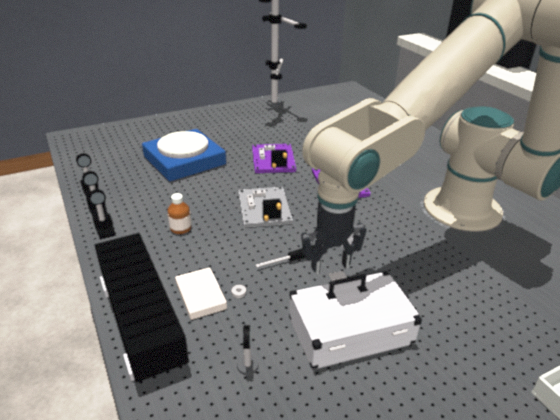

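The fingers shut fully, so they missed the lip. I'll look.

```bash
python3 - <<'E'
from h import *
st();snap('wrist','w5');
s=cv2.imread('pics/s1.png')[250:330,290:390];cv2.imwrite('pics/c5.png',cv2.resize(s,None,fx=6,fy=6,interpolation=cv2.INTER_CUBIC))
E
```

```text
t 10.57 p [0.5165 0.1215 0.0337] F [-0.1  0.7 -0.5] op 0.0599
```

View pics/w5.png

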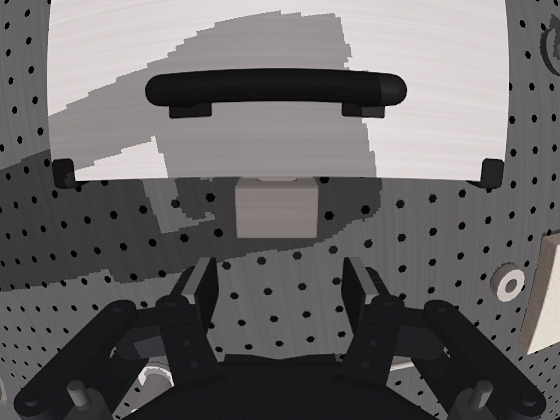

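View pics/c5.png

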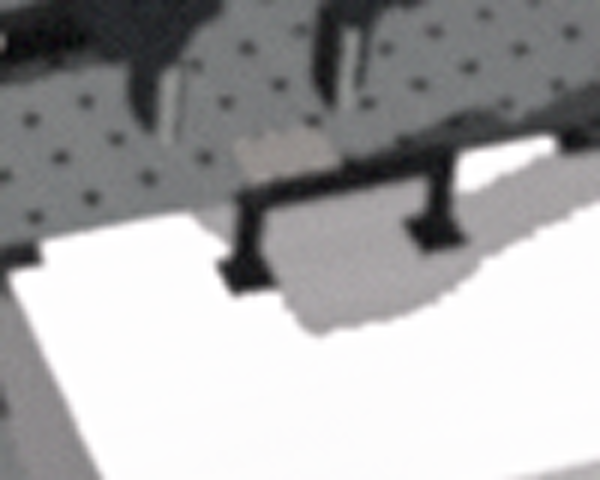

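```bash
python3 - <<'E'
from h import *
p=ld('w5')
for px in [(236,238),(318,238)]:
    x=onz('wrist',px,.077,p);d=x[:2]-CC;print(x,np.cos(CY)*d[0]+np.sin(CY)*d[1],-np.sin(CY)*d[0]+np.cos(CY)*d[1])
s=read_state();d=s['position'][:2]-CC;print('tcp case y',-np.sin(CY)*d[0]+np.cos(CY)*d[1])
R=Ro.from_rotvec(s['tcp_rot']).as_matrix();print(R)
for k in (-.01,0,.02): print(k,proj('wrist',s['position']+R[:,2]*k,p))
c=get_calibration('wrist');print(p[0]+R@c['mount'][:3,3])
E
```

```text
[0.5034621  0.14753107 0.077     ] -0.01711858207477216 -0.09584991504411626
[0.53758656 0.14191038 0.077     ] 0.017465673366094975 -0.09582382882579678
tcp case y -0.11939783305012433
[[ 1.63258605e-01  9.86583309e-01 -5.03768737e-05]
 [ 9.86583310e-01 -1.63258606e-01 -2.26844205e-05]
 [-3.06045289e-05 -4.59975559e-05 -9.99999998e-01]]
-0.01 [277.185848   255.90910213]
0 [277.30792959 248.56750068]
0.02 [277.5203179  235.86985141]
[0.52984748 0.19423197 0.20395482]
```

The lip is still up at case y -0.074 to -0.096, z 0.077, so the tips slipped off its sides. I'll use the other stated way: press the outer edge with shut fingers while moving outwards, watching the force.

```bash
python3 - <<'E'
from h import *
move_l(case(0,-.125,.095),v=.2)
gripper_to(0.0,40);st('shut')
move_l(case(0,-.101,.084),v=.15);st()
y0,z0=-.018,.047
# inner corner of the tips is 11 mm to +y of TCP
for f in [0,.1,.2,.3,.4,.5,.6,.7,.8]:
    y=y0*np.cos(f)-z0*np.sin(f);z=z0*np.cos(f)+y0*np.sin(f)
    move_l(case(0,-.074+y-.010,.030+z-.002),v=.1);st(f)
snap('wrist','w6')
E
```

```text
shut t 11.68 p [0.5156 0.116  0.0949] F [-0.3  0.1 -0.5] op -0.0001
 t 12.0 p [0.5191 0.1399 0.0835] F [-0.8 -1.4  0.1] op 0.0
0 t 12.25 p [0.5189 0.1381 0.0744] F [-0.1  0.8  0.2] op -0.0002
0.1 t 12.5 p [0.5186 0.1337 0.0731] F [ 0.5  0.  -0.1] op -0.0002
0.2 t 12.75 p [0.5178 0.1295 0.0703] F [0.6 0.4 0.1] op 0.0001
0.3 t 13.0 p [0.517  0.1255 0.0673] F [-0.2  1.  -0.2] op 0.0002
0.4 t 13.25 p [0.5164 0.1218 0.064 ] F [-0.5 -0.2  1. ] op -0.0003
0.5 t 13.5 p [0.5158 0.1184 0.0603] F [ 0.4 -0.1  0.2] op -0.0002
0.6 t 13.75 p [0.5153 0.1154 0.0563] F [ 0.8  1.  -0.1] op 0.0
0.7 t 14.0 p [0.5148 0.1128 0.052 ] F [0.1 0.5 0.4] op -0.0002
0.8 t 14.25 p [0.5144 0.1106 0.0474] F [-0.   0.1  0.4] op -0.0001
```

View pics/w6.png

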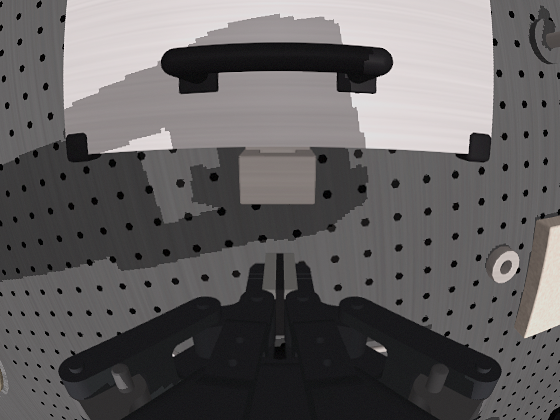

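```bash
python3 - <<'E'
from h import *
p=ld('w6');R=Ro.from_rotvec(p[1]).as_matrix()
for dx in (-.011,0,.011):
  for dz in (0,-.02): print(dx,dz,proj('wrist',p[0]+R@[dx,0,dz],p))
im=cv2.imread('pics/w6.png')[230:330,210:350];cv2.imwrite('pics/c6.png',cv2.resize(im,None,fx=5,fy=5,interpolation=cv2.INTER_CUBIC))
E
```

```text
-0.011 0 [277.36517418 265.85763836]
-0.011 -0.02 [277.1244165  282.69373775]
0 0 [277.31965783 248.60285174]
0 -0.02 [277.06322397 264.08619217]
0.011 0 [277.27651571 230.51504164]
0.011 -0.02 [277.00457588 244.36922006]
```

View pics/c6.png

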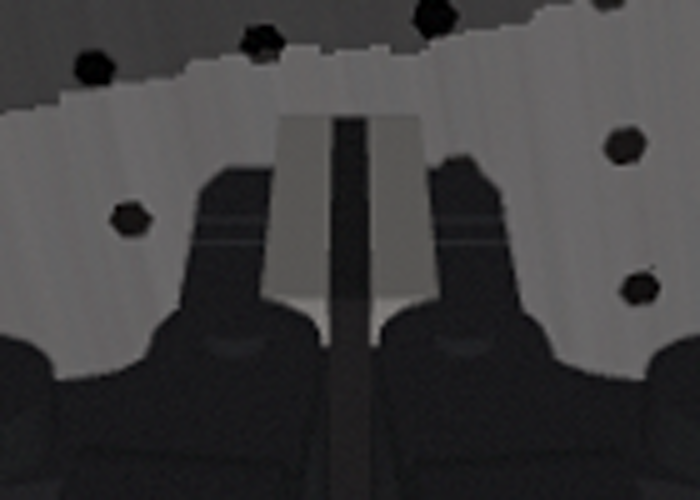

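The finger tips appear in the wrist image at row 253, but the calibration predicts about 230–248. I'll check in the scene and top views where the tips really are relative to the TCP.

```bash
python3 - <<'E'
from h import *
im,p=snap('scene','s2'); im2,_=snap('top','t2')
u=proj('scene',p[0]);v=proj('top',p[0]);print(u,v,p)
def cr(im,u,w=40,s=7):
    x,y=int(u[0])-w,int(u[1])-w;im=im[y:y+2*w,x:x+2*w,::-1].copy()
    im=cv2.resize(im,None,fx=400/(2*w),fy=400/(2*w),interpolation=cv2.INTER_CUBIC)
    k=400/(2*w);c=(int((u[0]-x+.5)*k),int((u[1]-y+.5)*k));cv2.drawMarker(im,c,(0,0,255),cv2.MARKER_CROSS,14,1);return im
cv2.imwrite('pics/c7.png',np.hstack([cr(im,u),cr(im2,v)]))
E
```

```text
[328.52761899 271.61603622] [204.28763022 209.36065252] (array([0.51462503, 0.11075076, 0.04768694]), array([-2.39587755e+00, -2.03174868e+00,  3.74478996e-04]))
```

View pics/c7.png

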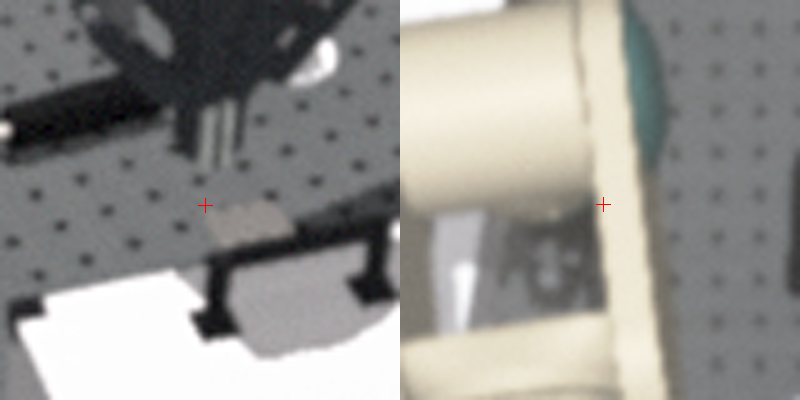

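```bash
python3 - <<'E'
from h import *
p=ld('s2');R=Ro.from_rotvec(p[1]).as_matrix()
x0,y0=328-40,271-40
for c in [(217,168),(217,160),(214,170)]:
    u=(x0+c[0]/5-.4,y0+c[1]/5-.4)
    x,e=tri(ray('scene',u),ray('wrist',(279.8,253),p));print(x,np.array(e)*1e3,'tool',(R.T@(x-p[0])*1e3).round(1))
E
```

```text
[0.51781998 0.12177165 0.0789641 ] [0.06899417 0.06899417] tool [ 11.4   1.3 -31.3]
[0.5187196  0.12372282 0.08484009] [0.70665424 0.70665424] tool [ 13.5   1.9 -37.2]
[0.51786802 0.12037035 0.07653218] [0.30571945 0.30571945] tool [ 10.    1.6 -28.8]
```

Two views agree that the shut tips are about 30 mm behind the reported TCP, which explains both misses. I'll take that offset and press again.

```bash
cat >> h.py <<'E'
TO=0.030  # real shut tips lie this far above the reported TCP
E
python3 - <<'E'
from h import *
move_l(case(0,-.104,.092-TO),v=.15);st()
y0,z0=-.018,.047
for f in [0,.1,.2,.3,.4,.5,.6,.7,.8]:
    y=y0*np.cos(f)-z0*np.sin(f);z=z0*np.cos(f)+y0*np.sin(f)
    move_l(case(0,-.074+y-.010,.030+z-.004-TO),v=.1);st(f)
snap('wrist','w7')
E
```

```text
t 14.75 p [0.5193 0.137  0.0623] F [-1.2 -0.2 -0.9] op -0.0001
0 t 15.09 p [0.5212 0.1355 0.0471] F [ -8.5 -13.4  29.1] op -0.0002
0.1 t 15.34 p [0.5203 0.1305 0.0442] F [ -7.7 -14.7  22.7] op 0.0002
0.2 t 15.59 p [0.5194 0.1259 0.0408] F [ -3.9 -14.   17.5] op -0.0001
0.3 t 15.84 p [0.5185 0.1218 0.0371] F [ -2.5 -13.6  12.9] op -0.0
0.4 t 16.09 p [0.5178 0.1183 0.0332] F [ -0.2 -11.5   9. ] op -0.0001
0.5 t 16.34 p [0.5171 0.1153 0.029 ] F [  1.7 -10.1   6.6] op -0.0001
0.6 t 16.59 p [0.5164 0.1127 0.0246] F [ 1.1 -8.3  3.4] op 0.0004
0.7 t 16.84 p [0.5154 0.1107 0.0198] F [ 1.9 -6.1  2.5] op -0.0002
0.8 t 17.09 p [0.5145 0.1091 0.015 ] F [ 0.9 -5.1  3. ] op -0.0004
```

View pics/w7.png

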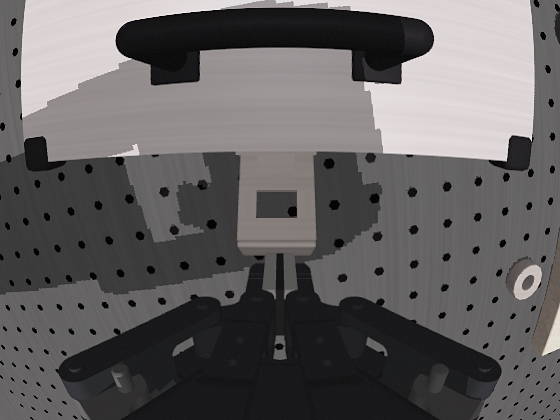

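The hasp is swinging down: its slot is visible at (279,204), and contact came at the height the 30 mm offset predicts. I'll back off, let it drop, and plan the lid arc.

```bash
cat >> h.py <<'E'
def cx(): return np.array([np.cos(CY),np.sin(CY),0])
def lidpose(th,tau,h=.042,rz=0):
    y=.070-.106*np.cos(th)+.057*np.sin(th);z=.050+.106*np.sin(th)+.057*np.cos(th)
    R=Ro.from_rotvec(-tau*cx())*Ro.from_rotvec(att(np.pi/2+CY))
    return case(0,y,z)+R.as_matrix()[:,2]*h, R.as_rotvec()
E
python3 - <<'E'
from h import *
p0=read_state()['position']
move_l(p0+[0,-.015,.06],v=.3);
for th in np.arange(0,1.8,.2):
    print(th,[None if (q:=ik(*lidpose(th,k*th))) is None else q.round(2) for k in (0,.3,.5)])
move_l(case(0,-.11,.15),v=.3)
st();snap('wrist','w8');snap('scene','s3')
E
```

```text
0.0 [array([ 0.3 ,  0.26,  1.45, -0.  ,  1.43, -1.1 ]), array([ 0.3 ,  0.26,  1.45, -0.  ,  1.43, -1.1 ]), array([ 0.3 ,  0.26,  1.45, -0.  ,  1.43, -1.1 ])]
0.2 [array([ 0.32,  0.26,  1.41, -0.  ,  1.47, -1.08]), array([ 0.35,  0.28,  1.38, -0.05,  1.5 , -1.06]), array([ 0.36,  0.3 ,  1.37, -0.09,  1.53, -1.04])]
0.4 [array([ 0.35,  0.27,  1.36, -0.  ,  1.51, -1.06]), array([ 0.4 ,  0.32,  1.31, -0.1 ,  1.58, -1.01]), array([ 0.42,  0.36,  1.27, -0.17,  1.63, -0.98])]
0.6000000000000001 [array([ 0.38,  0.29,  1.31, -0.  ,  1.54, -1.03]), array([ 0.44,  0.37,  1.22, -0.15,  1.65, -0.97]), array([ 0.48,  0.43,  1.16, -0.24,  1.73, -0.94])]
0.8 [array([ 0.41,  0.32,  1.26, -0.  ,  1.56, -1.  ]), array([ 0.49,  0.44,  1.13, -0.19,  1.72, -0.93]), array([ 0.54,  0.52,  1.04, -0.31,  1.83, -0.91])]
1.0 [array([ 0.44,  0.36,  1.2 , -0.  ,  1.58, -0.96]), array([ 0.54,  0.51,  1.02, -0.23,  1.79, -0.9 ]), array([ 0.59,  0.63,  0.91, -0.38,  1.94, -0.89])]
1.2000000000000002 [array([ 0.47,  0.4 ,  1.15, -0.  ,  1.59, -0.93]), array([ 0.58,  0.6 ,  0.92, -0.27,  1.86, -0.87]), array([ 0.64,  0.75,  0.76, -0.46,  2.04, -0.89])]
1.4000000000000001 [array([ 0.5 ,  0.45,  1.1 , -0.  ,  1.59, -0.9 ]), array([ 0.62,  0.69,  0.81, -0.31,  1.93, -0.86]), array([ 0.68,  0.88,  0.6 , -0.54,  2.15, -0.91])]
1.6 [array([ 0.53,  0.5 ,  1.05, -0.  ,  1.59, -0.88]), array([ 0.65,  0.8 ,  0.69, -0.35,  1.99, -0.84]), array([ 0.71,  1.03,  0.42, -0.63,  2.25, -0.96])]
 t 17.93 p [0.5176 0.1314 0.1491] F [-0.4 -1.2 -1.1] op 0.0002
```

View pics/w8.png

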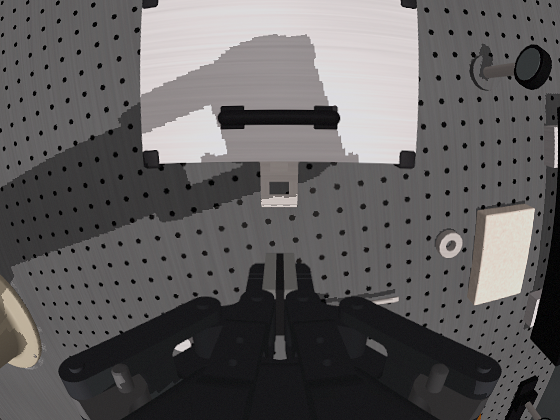

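The hasp lies out, lip at (279,203). I'll check its distance and then grip the handle.

```bash
python3 - <<'E'
from h import *
p=ld('w8')
for z in (.0,.012,.03,.06):
    x=onz('wrist',(279,207),z,p);d=x[:2]-CC;print(z,-np.sin(CY)*d[0]+np.cos(CY)*d[1])
gripper_to(.05,40)
P,A=lidpose(0,0); 
move_pose(P+[0,0,.06],A);st();move_l(P,A,v=.15);st('down')
gripper_to(0,60);st('grip');snap('wrist','w9')
E
```

```text
0.0 -0.1280155647597971
0.012 -0.12453722156771248
0.03 -0.11931970677958553
0.06 -0.11062384879937394
 t 19.86 p [0.5302 0.2037 0.1251] F [-0.1  0.3  0.2] op 0.0501
down t 20.41 p [0.5305 0.2038 0.0657] F [ 1.  -0.4  0.8] op 0.05
grip t 20.87 p [0.5305 0.2029 0.0662] F [-2.6 -5.   5.1] op 0.0074
```

View pics/w9.png

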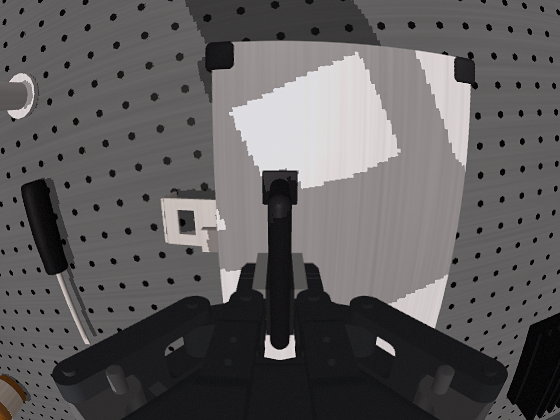

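The grip reads 7.4 mm on a 10 mm bar with an upward push, so the tips bite only the top of the bar. I'll go 9 mm lower.

```bash
python3 - <<'E'
from h import *
gripper_to(.04,60)
P,A=lidpose(0,0,h=.051); move_l(P,A,v=.15);st('down')
gripper_to(0,60);st('grip')
E
```

```text
down t 21.57 p [0.5295 0.2036 0.055 ] F [-0.7 -0.6 -0.4] op 0.0397
grip t 21.97 p [0.5301 0.2029 0.0563] F [-2.4 -5.   3. ] op 0.0082
```

```bash
python3 - <<'E'
from h import *
for th in [.15,.35]:
    move_l(*lidpose(th,.3*th,.051),v=.12);st(th)
snap('wrist','w10');snap('scene','s4')
E
```

```text
0.15 t 22.26 p [0.5315 0.2105 0.0724] F [-4.2 -6.5  4.9] op 0.0079
0.35 t 22.59 p [0.5336 0.2237 0.0906] F [-5.6 -8.8  8.6] op 0.0084
```

View pics/s4.png

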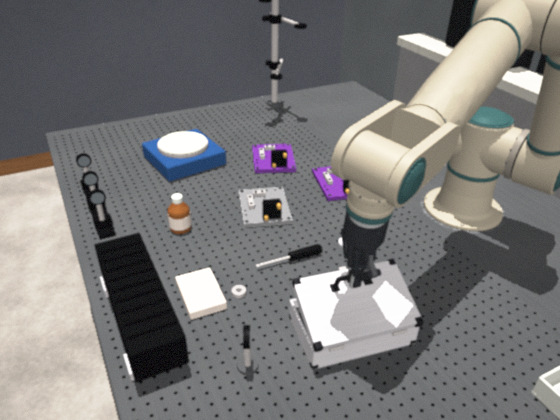

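The lid is coming up with the hand, so I'll continue the arc.

```bash
python3 - <<'E'
from h import *
for th in [.6,.85,1.1,1.3,1.45,1.6]:
    move_l(*lidpose(th,.3*th,.051),v=.14);s=st(th);print(np.round(s['torque'],2))
    if np.linalg.norm(s['ft_force'])>45: break
snap('scene','s5')
E
```

```text
0.6 t 23.03 p [0.5373 0.2453 0.1092] F [-5.9 -6.  12.6] op 0.008
[-1.09  1.05 -0.2 ]
0.85 t 23.38 p [0.5415 0.2696 0.1206] F [-5.2 -4.7 13.6] op 0.0079
[-1.34  0.83 -0.28]
1.1 t 23.72 p [0.5465 0.2964 0.1242] F [ 1.2  0.5 10.3] op 0.0078
[-0.45 -0.02 -0.05]
1.3 t 24.02 p [0.55   0.3173 0.1225] F [ 1.7  0.8 10.9] op 0.0078
[-0.4  -0.11  0.02]
1.45 t 24.28 p [0.5526 0.3325 0.1182] F [ 2.7  2.3 10.6] op 0.0081
[-0.2  -0.27 -0.03]
1.6 t 24.54 p [0.555  0.347  0.1115] F [ 4.5  6.  11. ] op 0.0079
[ 0.01 -0.46  0.08]
```

View pics/s5.png

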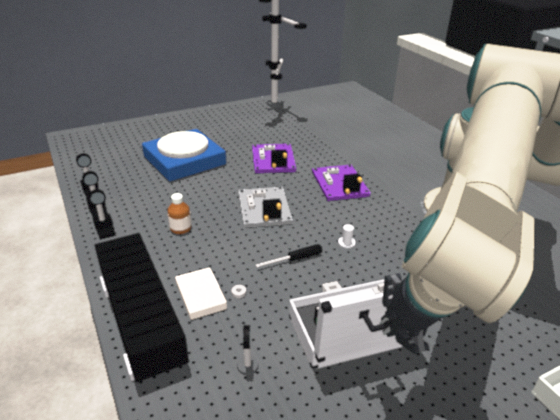

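```bash
python3 - <<'E'
from h import *
move_l(*lidpose(1.72,.5,.051),v=.12);st()
gripper_to(.06,60);st()
P,A=lidpose(1.72,.5,-.09);move_l(P,A,v=.25);st('out')
# rise, then view from above over tray with camera
move_l(P+[0,0,.12],A,v=.4)
a=att(CY)
move_pose(case(0,-.08,.30),a);st('view');hold(.1);snap('wrist','w11')
move_pose(case(-.04,-.11,.25),a);hold(.1);snap('wrist','w12');st()
E
```

```text
t 24.85 p [0.5568 0.3582 0.1041] F [ 3.9  7.8 10.1] op 0.0081
 t 25.39 p [0.5551 0.3554 0.1011] F [ 0.3  1.  -1.4] op 0.0603Traceback (most recent call last):
  File "<stdin>", line 4, in <module>
workcell.PlanningError: the arm cannot follow that straight line within its joint ranges
```

```bash
python3 - <<'E'
from h import *
for h in (-.07,-.05,-.03,-.015,0):
    try:
        P,A=lidpose(1.72,.5,h);move_l(P,A,v=.25);print('h',h);break
    except PlanningError as e: print(h,e)
st('out');snap('scene','s6')
q=read_state()['joints'];print(q.round(2))
for d in ([0,.0,.1],[0,.03,.1],[-.05,0.02,.12],[-.1,0.02,.12],[0,0,.05]):
    print(d,ik(P+d,A), ik(P+d,lidpose(1.7,.2)[1]))
E
```

```text
-0.07 the arm cannot follow that straight line within its joint ranges
h -0.05
out t 26.08 p [0.5632 0.4029 0.1892] F [ 0.  -0.5 -0.4] op 0.0601
[ 0.71  1.02  0.21 -0.41  2.27 -0.91]
[0, 0.0, 0.1] None [ 0.62995122  0.77209151  0.32342547 -0.17097942  2.18271573 -0.86564403]
[0, 0.03, 0.1] None [ 0.66207398  0.89441918  0.13529219 -0.17426958  2.25236116 -0.84516214]
[-0.05, 0.02, 0.12] None [ 0.69422905  0.67579633  0.42481879 -0.15985119  2.1871142  -0.79554792]
[-0.1, 0.02, 0.12] [ 0.81313882  0.8208285   0.273137   -0.42202343  2.42774522 -0.86188201] [ 0.74167     0.52859631  0.63150951 -0.14559763  2.13483801 -0.73360495]
[0, 0, 0.05] None [ 0.62995122  0.72331101  0.49638739 -0.15846007  2.06020856 -0.84176381]
```

View pics/s6.png

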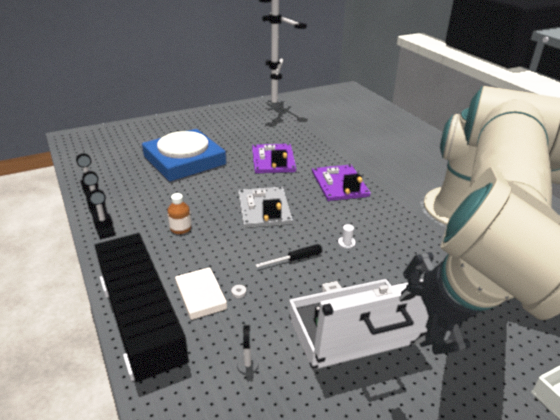

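The lid stands at about 1.7 rad and the hand is clear. I'll retract upward, then view the tray.

```bash
python3 - <<'E'
from h import *
p=read_state()['position'];A=lidpose(1.7,.2)[1]
move_l(p+[-.06,0.02,.12],A,v=.3);st('up')
a=att(CY)
move_pose(case(0,-.08,.30),a);st('view');hold(.1);snap('wrist','w11')
move_pose(case(-.04,-.12,.24),a);hold(.1);snap('wrist','w12');st()
E
```

```text
up t 26.75 p [0.5028 0.4218 0.3088] F [ 0.7 -0.5  0. ] op 0.0601
view t 27.83 p [0.523  0.1608 0.2986] F [0.3 0.5 0.8] op 0.06
 t 28.56 p [0.478  0.1281 0.2415] F [ 0.2 -0.3  0.8] op 0.0604
```

View pics/w11.png

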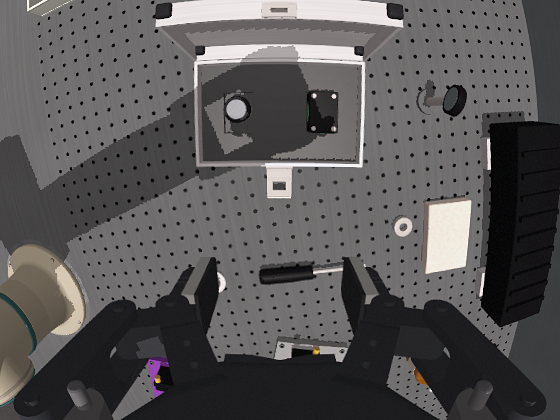

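View pics/w12.png

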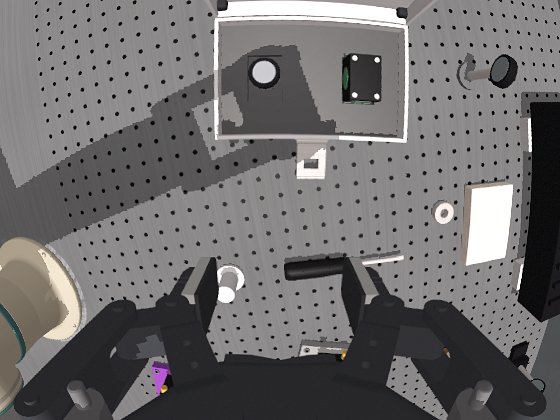

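The lid is open at the top of the image. The cell, a rectangular block with 4 screws, is at (322,112) in w11 and (362,78) in w12. The round lens tube is at (237,108) and stays. I'll zoom in on the cell.

```bash
python3 - <<'E'
import cv2,numpy as np
a=cv2.imread('pics/w11.png')[82:142,295:350];b=cv2.imread('pics/w12.png')[45:110,332:392]
a=cv2.resize(a,None,fx=7,fy=7,interpolation=cv2.INTER_CUBIC);b=cv2.resize(b,None,fx=6.5,fy=6.5,interpolation=cv2.INTER_CUBIC)
H=max(a.shape[0],b.shape[0]);c=np.zeros((H,a.shape[1]+b.shape[1],3),np.uint8);c[:a.shape[0],:a.shape[1]]=a;c[:b.shape[0],a.shape[1]:]=b
c=cv2.convertScaleAbs(c,alpha=1.6,beta=20)
cv2.imwrite('pics/z11.png',c);print(a.shape,b.shape)
E
```

```text
(420, 385, 3) (422, 390, 3)
```

View pics/z11.png

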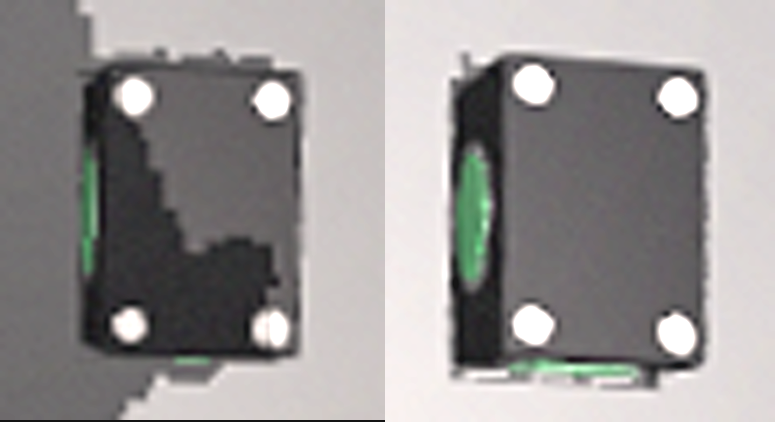

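```bash
python3 - <<'E'
from h import *
A=ld('w11');B=ld('w12')
S=[((134,95),(534,85)),((272,100),(679,96)),((270,328),(678,333)),((129,324),(533,324))]
L=[]
for a,b in S:
    pa=(295+a[0]/7-.43,82+a[1]/7-.43);pb=(332+(b[0]-385)/6.5-.42,45+b[1]/6.5-.42)
    x,e=tri(ray('wrist',pa,A),ray('wrist',pb,B));L.append(x);print(x.round(4),(np.array(e)*1e3).round(1))
c=np.mean(L,0);print('c',c);d=c[:2]-CC;print('case',np.cos(CY)*d[0]+np.sin(CY)*d[1],-np.sin(CY)*d[0]+np.cos(CY)*d[1])
for i,j in [(0,1),(3,2)]: d=L[j]-L[i];print('yawx',np.arctan2(d[1],d[0]),np.linalg.norm(d))
for i,j in [(3,0),(2,1)]: d=L[j]-L[i];print('yawy',np.arctan2(-d[0],d[1]),np.linalg.norm(d))
s=read_state();print(s['time_s'])
for yd in (CY,np.pi+CY): print(ik([c[0],c[1],.05],att(yd)), ik(plate(.012,-.014,.05),att(PY+yd-CY)))
E
```

```text
[0.5814 0.2528 0.0624] [0. 0.]
[0.6053 0.2485 0.0653] [0.1 0.1]
[0.599  0.2082 0.0647] [0.1 0.1]
[0.5741 0.2124 0.0651] [0.1 0.1]
c [0.58996259 0.23047956 0.06435922]
case 0.05467860460651369 0.00010815470559519084
yawx -0.1765247294332831 0.024396401660788696
yawx -0.1641539596093712 0.02522228596430686
yawy -0.1794255016282991 0.041150851361569304
yawy -0.15504645970200134 0.04076655828767309
28.5583
[ 3.14144425e-01  4.48539298e-01  1.24591929e+00 -8.88178420e-16
  1.44713407e+00  4.78144425e-01] [-5.27389571e-01  2.91338946e-01  1.44524841e+00 -4.44089210e-16
  1.40500530e+00 -2.18389571e-01]
[ 3.14144425e-01  4.48539298e-01  1.24591929e+00 -4.44089210e-16
  1.44713407e+00 -2.66344823e+00] [-5.27389571e-01  2.91338946e-01  1.44524841e+00 -4.44089210e-16
  1.40500530e+00  2.92320308e+00]
```

The cell's measured centre is case (0.0547, 0.000), yaw -0.166, top at 0.064 m, which matches the text. I'll grip it across its 36 mm width, 8 mm towards the front to keep the camera clear of the lid.

```bash
python3 - <<'E'
from h import *
a=att(CY-.002); gripper_to(.052,60)
move_pose(case(.0537,-.008,.09),a);st('above')
move_l(case(.0537,-.008,.004),a,v=.15);st('down');snap('wrist','w13')
gripper_to(0,60);st('grip')
E
```

```text
above t 29.66 p [0.5881 0.2224 0.0914] F [-0.  -0.1  0.3] op 0.0523
down t 30.38 p [0.5886 0.2228 0.0058] F [ 0.4 -0.9  0.5] op 0.052
grip t 30.72 p [0.5888 0.2229 0.006 ] F [-0.2 -0.3  5.7] op 0.035
```

View pics/w13.png

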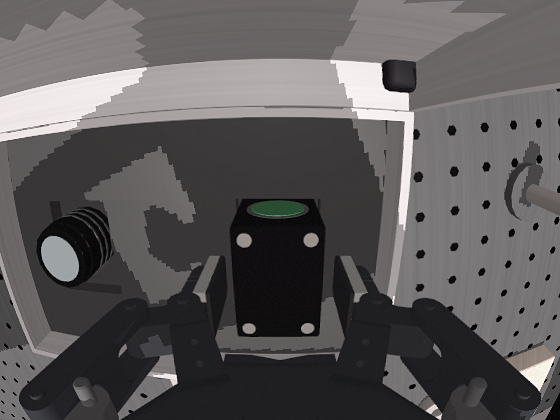

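Gripped at 35 mm, with the cell between the pads. I'll lift and check.

```bash
python3 - <<'E'
from h import *
p=read_state()['position'].copy()
move_l(p+[0,0,.03],v=.1);st('lift1')
move_l(p+[0,0,.14],v=.25);st('lift');snap('wrist','w14')
print(ik(plate(.004,-.012,.0),att(PY)))
E
```

```text
lift1 t 31.18 p [0.5888 0.2229 0.0359] F [-0.3 -0.1 -2.9] op 0.0351
lift t 31.77 p [0.588  0.2227 0.1438] F [-0.2  1.1 -2.2] op 0.0353
[-5.27001512e-01  3.29044776e-01  1.50703028e+00 -4.44089210e-16
  1.30551759e+00 -2.18001512e-01]
```

View pics/w14.png

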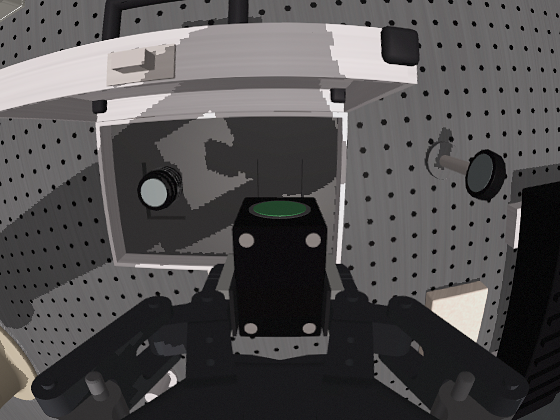

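```bash
python3 - <<'E'
from h import *
p=ld('w14');R=Ro.from_rotvec(p[1]).as_matrix()
L=[]
for px in [(246.5,240.5),(313.5,240),(309.5,327.5),(251,328)]:
    x=onz('wrist',px,p[0][2]+.057,p);t=R.T@(x-p[0]);L.append(t);print((t*1e3).round(1))
print((np.mean(L,0)*1e3).round(2))
c=np.array([.589963,.23048,.006+.057]);print((R.T@(c-[.5888,.2229,.006])*1e3).round(1))
E
```

```text
[ 28.  -11.2 -57. ]
[ 28.3  14.  -57.1]
[-12.7  14.2 -57. ]
[-13. -11. -57.]
[  7.64   1.51 -57.01]
[  7.6  -0.2 -57. ]
```

The cell sits at tool offset (7.6, 1.5) mm and is square in the grip; the screw spacing confirms its height. I'll carry it over and stop just above the plate, 9 mm short of both fences.

```bash
cat >> h.py <<'E'
def celltcp(x,y,zb,ox=.0015,oy=.0076): return plate(x-ox,y-oy,zb-.012)
E
python3 - <<'E'
from h import *
a=att(PY)
move_pose(celltcp(.003,-.005,.13),a);st('over')
hold(.2);s0=st('ref')
move_l(celltcp(.003,-.005,.022),a,v=.2);st('low');hold(.1);snap('wrist','w15');snap('scene','s7')
E
```

```text
over t 33.58 p [ 0.5048 -0.2513  0.1181] F [-0.4  0.2 -2. ] op 0.0354
ref t 33.78 p [ 0.5047 -0.2514  0.118 ] F [ 0.1  0.1 -1.5] op 0.0349
low t 34.48 p [ 0.5051 -0.2524  0.0113] F [ 0.7  0.  -1.7] op 0.0351
```

View pics/w15.png

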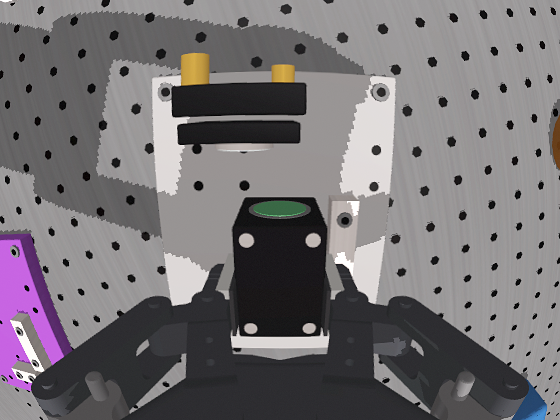

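View pics/s7.png

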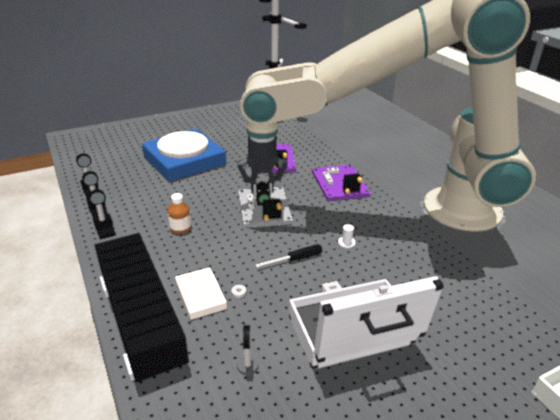

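The cell hangs squarely inside the corner and the fence is visible right of it at (345,220). I'll lower it by feel.

```bash
python3 - <<'E'
from h import *
def F(n=4):
    f=[]
    for _ in range(n): hold(.05);f.append(read_state()['ft_force'])
    return np.mean(f,0)
f0=F();print('f0',f0.round(1))
zb=.018
while zb>.008:
    move_l(celltcp(.003,-.005,zb),v=.05)
    f=F(3)-f0;s=read_state();print(round(zb,4),f.round(1),s['position'][2].round(4))
    if f[2]>2.5: break
    zb-=.001
print(s['time_s'])
E
```

```text
f0 [ 0.3  0.  -2. ]
0.018 [-0.2  0.4  0.2] 0.006
0.017 [-0.1  0.7  0.7] 0.005
0.016 [-0.5  0.2  0.4] 0.004
0.015 [-0.4  0.4 -0. ] 0.003
0.014 [-0.2 -0.3  0.4] 0.002
0.013 [-3.9  0.9  7.1] 0.0019
37.275
```

```bash
cat > push.py <<'E'
from h import *
def F(n=4):
    f=[]
    for _ in range(n): hold(.05);f.append(read_state()['ft_force'])
    return np.mean(f,0)
f0=np.array([.2,.2,-1.9])
R=np.array([[np.cos(PY),np.sin(PY),0],[-np.sin(PY),np.cos(PY),0],[0,0,1]])
def pf(n=3): return R@(F(n)-f0)
def pos():
    d=R@(read_state()['position']-[*PC,0]);return d[0]+.0015,d[1]+.0076,d[2]+.012
E
python3 - <<'E'
from push import *
zb=.0134;x,y=.003,-.005
move_l(celltcp(x,y,zb),v=.05);print(pf(3).round(1))
x,y=.009,-.011;move_l(celltcp(x,y,zb),v=.03);print(pf(3).round(1),np.round(pos(),4))
for i in range(24):
    f=pf(2);print(round(x,4),round(y,4),f.round(1),np.round(pos(),4))
    a=-f[0]<7;b=f[1]<7
    if not a and not b: break
    if a: x+=.0007
    if b: y-=.0007
    if x>.020 or y<-.022: break
    move_l(celltcp(x,y,zb),v=.03)
np.save('cmd.npy',[x,y,zb]);print(read_state()['time_s'],read_state()['opening'])
E
```

```text
[-3.7 -0.2  7.4]
[0.6 1.1 6.9] [ 0.0097 -0.011   0.0139]
0.009 -0.011 [1.9 1.  7.4] [ 0.0097 -0.011   0.0139]
0.0097 -0.0117 [-2.4  3.8  8.8] [ 0.0098 -0.0111  0.0139]
0.0104 -0.0124 [-3.   4.  10.5] [ 0.0103 -0.0117  0.0139]
0.0111 -0.0131 [-3.7  4.6 10.7] [ 0.0109 -0.0123  0.0139]
0.0118 -0.0138 [-4.1  4.8 10.6] [ 0.0116 -0.0131  0.0139]
0.0125 -0.0145 [-4.1  5.4 10.9] [ 0.0123 -0.0137  0.0139]
0.0132 -0.0152 [-8.   7.7 13.9] [ 0.0124 -0.0138  0.0139]
40.4583 0.03555370994271179
```

Contact came where expected, at (0.0124, -0.0138). I'll ease the down-force, then bring the two side pushes up together.

```bash
python3 - <<'E'
from push import *
x,y,zb=np.load('cmd.npy')
for i in range(20):
    f=pf(2);print(round(x,4),round(y,4),round(zb,4),f.round(1),np.round(pos(),4))
    a=-f[0]<15;b=f[1]<16;c=f[2]>6.5
    if not a and not b and not c: break
    if c: zb+=.0003
    if a: x+=.0004
    if b: y-=.0004
    move_l(celltcp(x,y,zb),v=.03)
np.save('cmd.npy',[x,y,zb]);print(read_state()['time_s'],read_state()['opening'])
snap('wrist','w16');snap('scene','s8')
E
```

```text
0.0132 -0.0152 0.0134 [-7.6  7.1 14.5] [ 0.0123 -0.0138  0.0139]
0.0136 -0.0156 0.0137 [-8.7  8.5 13.9] [ 0.0123 -0.0138  0.014 ]
0.014 -0.016 0.014 [-10.7   9.7  14.1] [ 0.0123 -0.0139  0.014 ]
0.0144 -0.0164 0.0143 [-11.2  11.2  13.9] [ 0.0123 -0.0139  0.014 ]
0.0148 -0.0168 0.0146 [-12.3  12.1  14. ] [ 0.0123 -0.0139  0.014 ]
0.0152 -0.0172 0.0149 [-13.8  13.7  14.4] [ 0.0123 -0.0139  0.014 ]
0.0156 -0.0176 0.0152 [-14.6  14.2  14. ] [ 0.0123 -0.014   0.0141]
0.016 -0.018 0.0155 [-16.   15.6  14.2] [ 0.0123 -0.0141  0.0141]
0.016 -0.0184 0.0158 [-14.4  14.1  11.9] [ 0.0123 -0.0148  0.0141]
0.0164 -0.0188 0.0161 [-15.9  15.2  11.5] [ 0.0123 -0.0148  0.0142]
0.0164 -0.0192 0.0164 [-14.2  16.2   9.8] [ 0.0122 -0.0149  0.0142]
0.0168 -0.0192 0.0167 [-15.7  16.    9.3] [ 0.0122 -0.0149  0.0142]
0.0168 -0.0196 0.017 [-14.7  18.3   7.4] [ 0.0122 -0.0149  0.0142]
0.0172 -0.0196 0.0173 [-15.8  17.7   7.6] [ 0.0122 -0.0149  0.0142]
0.0172 -0.0196 0.0176 [-14.9  17.    6.3] [ 0.0122 -0.0149  0.0142]
0.0176 -0.0196 0.0176 [-16.8  16.7   7.7] [ 0.0122 -0.0148  0.0142]
0.0176 -0.0196 0.0179 [-15.5  17.3   5.2] [ 0.0122 -0.0149  0.0143]
46.1583 0.03498118900192637
```

View pics/w16.png

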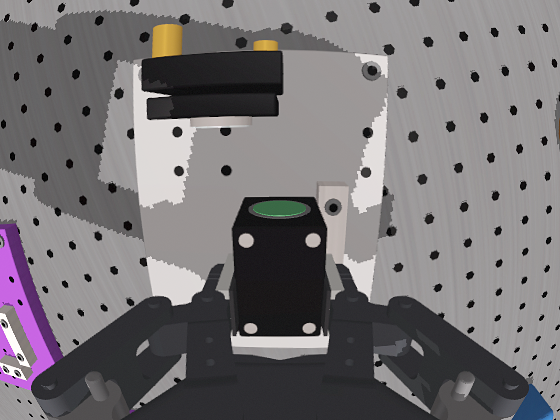

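View pics/s8.png

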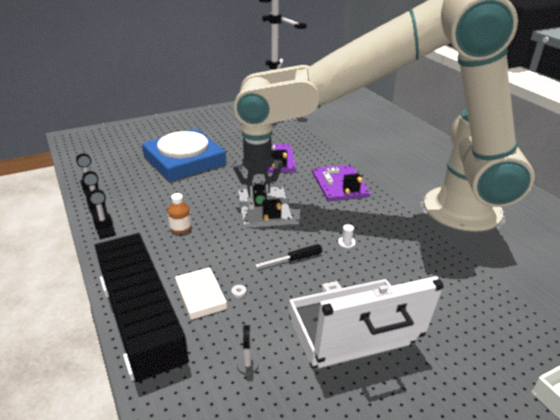

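Wrist force is about 15 and 17 N and the cell looks flush. The y step of 0.7 mm suggests it had been sticking, though. I'll ease x, confirm y is on the stop, then re-apply x.

```bash
python3 - <<'E'
from push import *
x,y,zb=np.load('cmd.npy')
def go(): move_l(celltcp(x,y,zb),v=.03); f=pf(3);print(round(x,4),round(y,4),round(zb,4),f.round(1),np.round(pos(),4));return f
for dx in (.0025,): x-=dx; f=go()
for i in range(4):
    if -f[0]<6: break
    x-=.0008;f=go()
y-=.0008;f=go()
f=go()
for i in range(6):
    if f[1]<15: y-=.0004
    if -f[0]<12: x+=.0007
    if f[1]>=15 and -f[0]>=12: break
    f=go()
np.save('cmd.npy',[x,y,zb]);s=read_state();print(s['time_s'],s['opening'])
im,p=snap('wrist','w17')
c=im[190:350,220:380,::-1];cv2.imwrite('pics/c17.png',cv2.resize(c,None,fx=3.6,fy=3.6,interpolation=cv2.INTER_CUBIC))
E
```

```text
0.0151 -0.0196 0.0179 [-3.5 15.9 -1.4] [ 0.0121 -0.015   0.0145]
0.0151 -0.0204 0.0179 [-4.5 18.6 -1. ] [ 0.0121 -0.015   0.0145]
0.0151 -0.0204 0.0179 [-4.3 19.4 -0.9] [ 0.0121 -0.015   0.0145]
0.0158 -0.0204 0.0179 [-7.5 19.2  1.2] [ 0.0121 -0.015   0.0145]
0.0165 -0.0204 0.0179 [-10.7  19.8   3.2] [ 0.0121 -0.015   0.0144]
0.0172 -0.0204 0.0179 [-14.4  19.8   5.4] [ 0.0122 -0.015   0.0144]
48.6583 0.03517383902782889
```

View pics/c17.png

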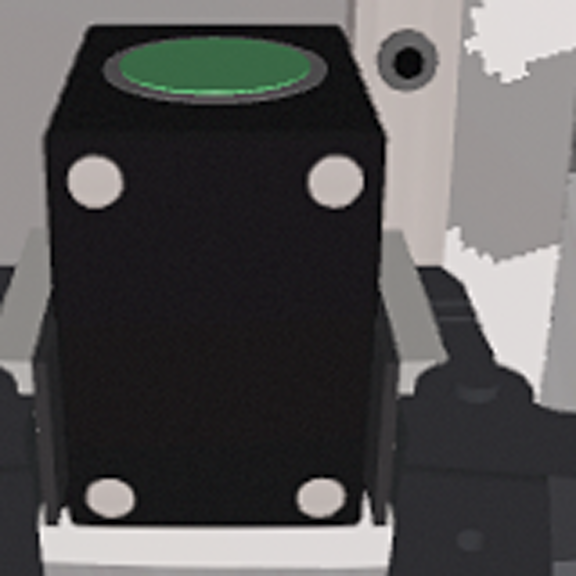

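With x eased to 4 N and the plate unloaded, y held firm at 19 N, so the end stop is really carrying the push. I'll balance the two pushes so that friction can't starve the fence, then check steadiness and tilt.

```bash
python3 - <<'E'
from push import *
x,y,zb=np.load('cmd.npy')
def go(): move_l(celltcp(x,y,zb),v=.03); f=pf(4);print(round(x,4),round(y,4),round(zb,4),f.round(1),np.round(pos(),4));return f
y+=.0008;f=go()
if f[1]>15: y+=.0007;f=go()
x+=.0004;f=go()
np.save('cmd.npy',[x,y,zb])
hold(.6);f=pf(6);s=read_state();print(f.round(1),np.round(pos(),4))
Rm=Ro.from_rotvec(s['tcp_rot']).as_matrix();print('tilt',np.arccos(-Rm[2,2]),'yaw err',np.arctan2(Rm[1,1],Rm[0,1])-PY,s['time_s'],s['opening'])
im,p=snap('scene','s9');c=np.hstack([im[180:240,220:310,::-1],im[270:330,280:370,::-1]]);cv2.imwrite('pics/c9.png',cv2.resize(c,None,fx=4.4,fy=4.4,interpolation=cv2.INTER_CUBIC))
E
```

```text
0.0172 -0.0196 0.0179 [-14.   16.4   4.8] [ 0.0122 -0.0149  0.0144]
0.0172 -0.0189 0.0179 [-13.6  13.9   3.9] [ 0.0122 -0.0149  0.0143]
0.0176 -0.0189 0.0179 [-15.7  14.1   5.8] [ 0.0122 -0.0149  0.0143]
[-15.7  14.2   5.4] [ 0.0122 -0.0149  0.0143]
tilt 0.01630328511674884 yaw err 0.000726431822998419 50.9583 0.03514308857555689
```

View pics/c9.png

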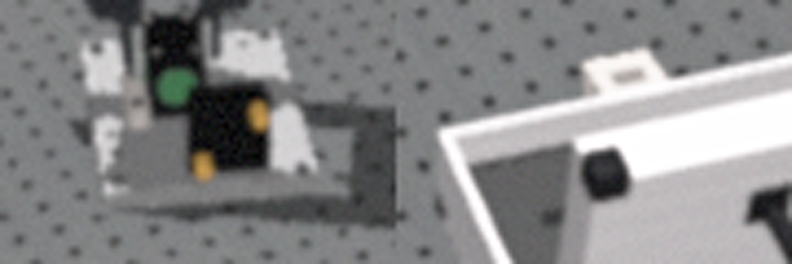

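The pushes are steady, with the hasp down and the lid up. The tool has tilted 0.016 rad under the pushing moment. That is inside the limit, but I'll counter it a little.

```bash
python3 - <<'E'
from push import *
x,y,zb=np.load('cmd.npy');A0=Ro.from_rotvec(att(PY))
m=Ro.from_rotvec(read_state()['tcp_rot']);err=(A0*m.inv()).as_rotvec();err[2]=0;print('err',err.round(4))
def rep():
    f=pf(4);s=read_state();Rm=Ro.from_rotvec(s['tcp_rot']).as_matrix();print(round(x,4),round(y,4),f.round(1),np.round(pos(),4),'tilt',np.arccos(-Rm[2,2]).round(4),'t',s['time_s']);return f
for k in (.4,.8):
    A=(Ro.from_rotvec(k*err)*A0).as_rotvec();move_l(celltcp(x,y,zb),A,v=.03);f=rep()
    if max(-f[0],f[1])>24: break
for i in range(4):
    dx=(14.5+f[0])/4000*1.0; dy=(14-f[1])/3500
    if abs(14.5+f[0])<2 and abs(14-f[1])<2 and 3<f[2]<9: break
    x+=np.clip(dx,-.0008,.0008);y-=np.clip(dy,-.0008,.0008)
    if f[2]<3: zb-=.0004
    if f[2]>9: zb+=.0004
    move_l(celltcp(x,y,zb),A,v=.03);f=rep()
hold(.5);f=rep()
E
```

```text
err [-0.0117 -0.0114  0.    ]
0.0176 -0.0189 [-14.2  13.9   4.7] [ 0.0123 -0.0149  0.0142] tilt 0.0094 t 51.4583
0.0176 -0.0189 [-13.4  14.1   3.5] [ 0.0125 -0.015   0.0142] tilt 0.0025 t 51.9083
0.0176 -0.0189 [-13.6  13.9   4.1] [ 0.0125 -0.015   0.0142] tilt 0.0025 t 52.6083
```

```bash
python3 - <<'E'
from push import *
print(pf(2).round(1),read_state()['opening']);hand_in();st()
E
```

```text
[-13.7  13.6   4.6] 0.035541985444231906
the job is handed in; nothing more can be done
the job is handed in; nothing more can be done
```

The hasp is off the catch, the lid stands open at about 1.7 rad, and the cell is gripped in the corner of the grey baseplate, pushed against both fences. I handed the job in at about 53 s; no verdict is reported.

**Last checks**
- **Push:** the wrist felt about 13.7 N towards the long fence, 13.6 N towards the end stop and 4.6 N down, all steady. These are wrist forces, so friction makes the force on each fence uncertain by several newtons.
- **Seating:** with the sideways push eased to 4 N the cell did not creep under 19 N towards the end stop, so it really bears on the stop.
- **Position:** the cell measures x 12.5, y -15.0, z 14.2 mm in the baseplate frame. The end-stop position is 1 mm off the stated -14, about what my measurements can resolve, and inside the limit.
- **Angle:** the tool's tilt is 0.0025 rad. Its yaw error was under 0.001 rad when last measured, just before the tilt correction.
- **Grip and case:** the fingers hold the cell at 35.5 mm opening. The last scene picture, just before the final tilt correction, shows the lid up and the hasp down. I saw nothing else shifted in the pictures.

**What disagreed or failed**
- **Finger tips:** seen in two views, the shut tips lie about 30 mm behind the reported TCP. My first pinch at the hasp lip and my first press on it both missed because of this; after correcting for it, the press worked.
- **Handle grip:** the first grip was too shallow, so I regripped 9 mm lower.
- **Line backing off the handle:** one straight line was refused by the planner, so I used a shorter one.

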